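# Check a sample rod in the limit snap gauge

### The job

Gauge the blue sample rod: take it from the rack and, keeping it upright with the gauge about at its middle, slide it along the anvil through the go gap and on against the no-go pin, which must stop it; press there lightly (about 5 N) for a second and never force it in the gauge (at most 15 N). Then take it out of the gauge and stand it at the bottom of the green (passed) well, lowered and not dropped, and let go. Leave the other rods, the glassware, the jars and the scraper where they are.

Things in the scene. Friction and masses are not known exactly. Their poses are not given: they have to be found in the camera images.
- stand: Fixed grey bench stand whose clamp holds a level snap gauge (green C frame, height 67 to 83 mm), mouth open to local -x. Origin: on the table under the gauge. Local +x leads INTO the gauge, +y to the anvil, z up. Base plate x +41 to +147, y +-55 mm; below the mouth is free table. Black clamp knob at x = +92 mm, top at 112 mm. Nominal frame: x -70 to +62, y -64 to +41 mm.
- anvil (a point): Nominal centre of the flat gauging face of the long steel anvil bar, on the gauge's +y side: stand local x = -38.5, y = +10.75 mm, height 75 mm, 14 mm tall. The face runs straight in x from -85 mm (then a 45 degree bevelled nose to -90) to +8 mm. Before x = -45 mm nothing stands opposite it, so a rod can be laid against it there and slid in. See go_gap.
- go_gap (a point): Nominal middle of the go gap (stand local x = -39, y = 0, height 75 mm): 21.5 mm from anvil to go pin (brass screw; x -45 to -33 mm, 4 mm bevel on its front corner). The gauge was clamped by hand: frame, anvil and pins together, parallel to the stand, sit up to 10 mm further in or out (x) and 3 mm to either side (y) than all values given. No measured pose shows it.
- nogo_stop (a point): Nominal place of the rod's axis when stopped (stand local x = -15.6, y = 0, height 75 mm), uncertain like go_gap. No-go pin (red screw): x -8 to +4 mm, 16.5 mm from the anvil. Gauge and clamp do not give; the arm does, by a few N per mm. A stopped rod meets the pin's corner 40 degrees to the side, so the pin bears with 0.5 to 1.3 times the push, and the anvil bears too.
- rod_blue: The blue sample rod: plain round plastic with a slightly chamfered foot, 20 mm diameter, 110 mm long, about 45 g. Origin at the centre of its foot, z along it upwards. It stands loosely in one of the three wells of the white rack.
- rod_blue_mid (a point): Middle of the blue rod, 55 mm above its foot.
- rod_white: White sample rod of the same size, standing in the rack; origin at its foot. Leave alone.
- rod_yellow: Yellow sample rod of the same size, standing in the rack; origin at its foot. Leave alone.
- rack: White fixed rack, 56 (x) x 160 (y) x 45 mm high, origin under its centre; three wells of 22.5 mm diameter, 35 mm deep (floor 10 mm above the table), in a row along its y at -50, 0, +50 mm; the rods stand 75 mm out of it. Grip along its x to stay clear of the neighbours.
- block: Fixed verdict block, 56 (x) x 125 (y) x 45 mm high, origin under its centre. Green half on +y with the passed well, red half on -y with the rejects well; wells 24 mm in diameter, 35 mm deep (floor 10 mm above the table), at y = +31 and -31 mm.
- pass_well (a point): Centre of the mouth of the green half's well, at the block's top, 45 mm above the table.
- jar_blue: Blue jar with black lid, 72 mm diameter, 78 mm high, origin under its centre. Bystander.
- jar_teal: Green jar with black lid, 72 mm diameter, 78 mm high, origin under its centre. Bystander.
- jar_tall: Tall green glass jar with black lid, 80 mm diameter, 120 mm high, origin under its centre. Bystander.
- beaker: Empty glass beaker, 76 mm diameter, 95 mm high, origin under its centre. Bystander.
- cylinder_glass: Empty glass measuring cylinder, 132 mm high, 22 mm diameter on a 60 mm foot, origin under its centre. Bystander.
- spatula: Flat steel scraper with black handle, 170 mm long, lying flat between robot and gauge, handle to its local -x. Bystander.

How it is judged:
On the way, in this order (a step that is already met when the one before it is completed fails the run):
1. the upright blue rod is in the go gap, between go pin and anvil (horizontal distance between rod_blue_mid and go_pin below 0.0222 m and horizontal distance between rod_blue_mid and anvil_bar below 0.0185 m and z of rod_blue_mid in the frame of stand between 0.03 and 0.12 m and angle between the z axis of rod_blue and the z axis of stand, either way round below 0.2 rad), for 0.02 s.
2. past the go gap, between the pins and the anvil, the upright rod bears against the no-go pin with 2 to 10 N for half a second (contact force between rod_blue and nogo_pin between 2 and 10 N and horizontal distance between rod_blue_mid and anvil_bar below 0.031 m and z of rod_blue_mid in the frame of stand between 0.03 and 0.12 m and angle between the z axis of rod_blue and the z axis of stand, either way round below 0.2 rad), for 0.5 s.
At the end, for the whole second after the job is handed in: The blue rod stands released and at rest in the green well: foot within 6 mm of the well's axis and no more than 14 mm above the table (floor at 10 mm), tilted less than 0.15 rad (horizontal distance between rod_blue and pass_well below 0.006 m and height (world z) of rod_blue between 0.004 and 0.014 m and angle between rod_blue's own z axis and vertical below 0.15 rad and linear speed of rod_blue below 0.02 m/s and contact force between rod_blue and the fingers below 0.1 N); the robot touches nothing.
It fails at once if the blue rod and the gauge press on each other with more than 15 N (contact force between rod_blue and stand above 15 N).
It fails at once if the blue rod is dropped (moves faster than 0.6 m/s out of the fingers) (linear speed of rod_blue above 0.6 m/s and contact force between rod_blue and the fingers below 0.05 N).
It fails at once if another rod, a jar, the glassware or the scraper is moved more than 20 mm (distance of any of rod_white, rod_yellow, jar_blue, jar_teal, jar_tall, beaker, cylinder_glass, spatula from where it was at the start of the episode above 0.02 m).
It also fails if it takes over 67 s, if anything falls off the work surface, if the arm or the gripper's body presses on something with over 40 N, if the wrist force passes 120 N, or if a joint passes its speed limit or range.

### The arm

A 6-joint arm with a two-finger parallel gripper is mounted at the origin on the work surface. World frame = base frame: x ahead of the robot, y to its left, z up, the work surface at z = 0. Lengths are in m, angles in rad, forces in N, time in s.
With the tool pointing down it reaches from about 0.375 to 0.975 m from the base axis. Payload 3.8 kg.
Tool frame: the origin (TCP) lies at the very end of the fingers, on their centre line; the grasp point (between the pads) lies 19 mm behind it (bot.pinch_z is the distance from the TCP to the grasp point, in m); x points along the fingers, y is the direction in which the jaws open and shut, and the axes are right-handed (so a half turn about x gives the same grasp; the last joint's range is limited). The gripper opens to 85 mm and grips with 20 to 120 N. Pads are 22 mm wide; open, the fingers measure 114 mm over their backs; the gripper's body (76 mm by 85 mm) begins 54 mm behind the grasp point. The pads swing forward as they close: fully open they stand 13 mm farther back than shut.
Start: joints at [1.25, 0.264, 1.604, -0, 1.274, -0.037], TCP at [0.189, 0.648, 0.231] pointing down, gripper open.
Joint ranges: [-2.63, 2.63], [-0.94, 2.18], [0.31, 2.57], [-1.31, 4.45], [0, 2.66], [-2.55, 2.55]. Speed limits (rad/s): [2.57, 2.57, 3.14, 3.14, 3.14, 3.14].

### API

Orientations are given as a rotation vector (axis times angle).
In Python, from workcell import monitor, imaging, finish_job, bot gives the robot as it stands.
- The arm moves only by the tool jog_arm, never from a script. Its argument "rows" is a list of rows, each a list of 7 numbers: the shift along the tool's x, y, z in m, then the turn, a rotation vector about the tool's x, y, z in rad, then the opening in per cent of the stroke, from 0 (shut) to 100 (fully open). A call has 1 to 20 rows; each row is the pose to reach, as a shift and turn from the pose measured when the call began, along the tool's axes at that moment; what a row does not reach only later rows make up. A row lasts 1/10 s, in which the tool goes at most 50 mm and 8.59 degrees, less where a joint would pass 70% of its speed; a pose out of reach is approached as far as the arm can. A call with a gripper value outside its range is refused whole. The fingers move at their own pace and stop on an object; "force" is the grip in N (left out, the last holds). Time passes only in rows, so rows that repeat a pose let the fingers close. It gives the time, the measured TCP pose, the force and the opening at its end, in the units of the state.
- monitor.read_state(): the state, without advancing time (a new reading comes with each control period).
- imaging.read_camera(name): name is "scene" or "side" or "wrist"; returns the picture (400x640x3 uint8, blue, green, red); there is no depth.
- imaging.camera_params(name): a dict with "fx", "fy", "cx", "cy" (pixels), "k1" (the pictures are not rectified: a ray, as slopes to the right and down, at radius r is drawn at 1 + k1 r^2 times it, then the intrinsics apply), "T" (4x4, takes a point from camera to world coordinates); the wrist camera has in their place "T_tool_cam" (4x4, takes a point from camera to tool coordinates, whose origin is the TCP and whose axes are the tool frame's). Camera axes: x right, y down, z forward; pixel columns grow to the right and rows downward; lengths in m; the calibration is good to about 2 mm. A picture is of the moment at which its call begins: read the wrist's pose just before it. camera_params takes no time and is no camera call.
- finish_job(): hands the job in, once; it reports no verdict.
The state is a dict: "time": time; "q": joint angles; "joint_vel": joint speeds; "joint_torque": joint torques, N m; "tool_pos": TCP position; "tcp_rot": TCP orientation; "wrist_force": force on the tool from outside, world axes, zero at the start; "torque": the same for the moment, N m; "width": opening from 0.0 (shut) to 1.0 (fully open).
Only numpy, scipy, OpenCV 4.12 (cv2) and the standard library are available. Lean on these libraries where they do the work, as an engineer would, in place of code of your own. Each camera call takes 0.05 s, during which the arm holds its last target. There are 200 camera calls.

## Working session

There is one attempt and no reset: what is moved stays moved. The work goes in short steps, Python scripts to look and compute and a tool call to move; the robot and the scene stay as the last step left them, time stands still between calls to the robot, and variables do not carry over. Pictures are saved under pics/ and viewed, about 8 in all and at most 12, crops included, and the job is handed in when it is done.

Besides the shell and the picture viewer there is one more tool, called after "Request:" by a JSON object that holds its "api" and its "payload". jog_arm: Moves the arm, as the interface text tells. Its arguments: {"type":"object","properties":{"rows":{"type":"array","items":{"type":"array","items":{"type":"number"}}},"force":{"type":"number"}},"required":["rows"]}

```bash
mkdir -p pics; ls
python3 - <<'E'
from workcell import monitor, imaging, bot
import cv2,numpy as np
s=monitor.read_state();print(s)
print(bot.pinch_z)
for n in("scene","side","wrist"):
    im=imaging.read_camera(n);cv2.imwrite(f"pics/{n}0.png",im)
    print(n,imaging.camera_params(n))
a=[cv2.imread(f"pics/{n}0.png") for n in("scene","side")]
E
```

```text
pics
{'time': 0.0, 'q': array([ 1.25009030e+00,  2.64771142e-01,  1.60540543e+00, -4.51842340e-05,
        1.27369574e+00, -3.68868352e-02]), 'joint_vel': array([-0.00187271,  0.00014728,  0.00011745, -0.00042334, -0.00093844,
       -0.00013929]), 'joint_torque': array([-2.61681871e-04, -5.15122783e+01, -3.67304707e+01, -1.39619929e-04,
        1.33323896e-02, -2.52726215e-05]), 'tool_pos': array([0.18878842, 0.64728402, 0.22993294]), 'tcp_rot': array([ 0.22100358,  1.55965536, -0.22454936]), 'wrist_force': array([-0.21029227, -0.40852289, -0.03215763]), 'torque': array([0.04419765, 0.00963071, 0.03331617]), 'width': 0.9983629180260979}
0.0187
scene {'fx': 433.2653916360495, 'fy': 433.2653916360495, 'cx': 322.799899083203, 'cy': 195.02634754255672, 'k1': 0.006880667339291481, 'T': array([[ 0.31023126,  0.71196514, -0.62997001,  1.47370805],
       [ 0.95064818, -0.22887678,  0.20948377, -0.28150704],
       [ 0.00495964, -0.66386826, -0.74783309,  1.11901807],
       [ 0.        ,  0.        ,  0.        ,  1.        ]])}
side {'fx': 391.65542442953205, 'fy': 391.65542442953205, 'cx': 321.09554917613144, 'cy': 203.1921804285653, 'k1': -0.0720893583108729, 'T': array([[ 0.92252538, -0.19604248,  0.33243687,  0.20715566],
       [-0.38591795, -0.46015859,  0.79957577, -0.9434699 ],
       [-0.00377713, -0.86592229, -0.50016429,  0.66393535],
       [ 0.        ,  0.        ,  0.        ,  1.        ]])}
wrist {'fx': 349.3111491536891, 'fy': 349.3111491536891, 'cx': 317.05802499611667, 'cy': 196.50999460572882, 'k1': -0.05985655639050098, 'T_tool_cam': array([[-5.85095534e-04, -2.91823529e-01,  9.56471999e-01,
        -1.43528578e-01],
       [ 9.99999645e-01, -7.50320572e-04,  3.82796496e-04,
        -4.74082507e-05],
       [ 6.05951593e-04,  9.56471884e-01,  2.91823865e-01,
        -7.38220582e-02],
       [ 0.00000000e+00,  0.00000000e+00,  0.00000000e+00,
         1.00000000e+00]])}
```

View pics/scene0.png

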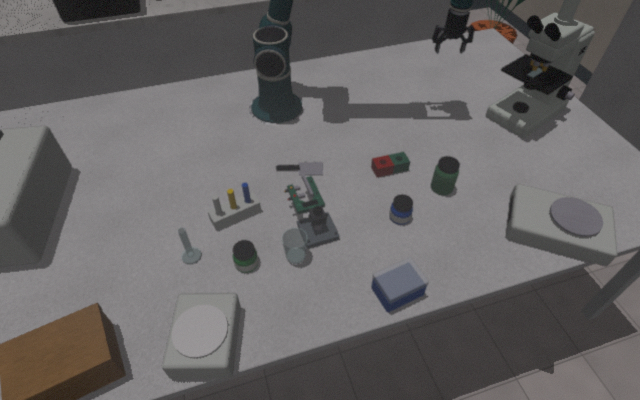

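View pics/side0.png

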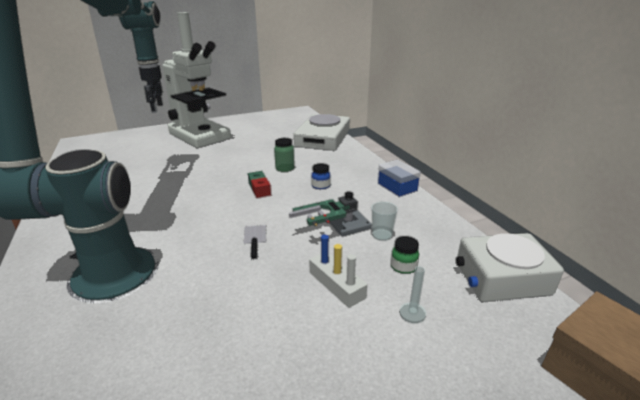

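The scene view shows the rack with the blue rod's top at about (245,184), the gauge around (308,195), the scraper at (300,168) and the verdict block at (390,163), green on the right. The side view agrees.

```bash
cat > h.py <<'E'
from workcell import monitor, imaging, bot
import cv2,numpy as np
from scipy.spatial.transform import Rotation as R
def tool():
    s=monitor.read_state();T=np.eye(4);T[:3,:3]=R.from_rotvec(s["tcp_rot"]).as_matrix();T[:3,3]=s["tool_pos"];return T
def grab(n,f):
    T=tool();im=imaging.read_camera(n);cv2.imwrite(f"pics/{f}.png",im);np.save(f"pics/{f}.npy",T);return im
def cam(n,T=None):
    p=imaging.camera_params(n);return p,(p["T"] if n!="wrist" else T@p["T_tool_cam"])
def ray(n,uv,T=None):
    p,C=cam(n,T);d=np.array([(uv[0]-p["cx"])/p["fx"],(uv[1]-p["cy"])/p["fy"]]);x=d.copy()
    for _ in range(8): x=d/(1+p["k1"]*(x@x))
    v=C[:3,:3]@np.array([*x,1.]);return C[:3,3],v/np.linalg.norm(v)
def onz(n,uv,z,T=None):
    o,v=ray(n,uv,T);return o+v*(z-o[2])/v[2]
def tri(r1,r2):
    A=np.zeros((3,3));b=np.zeros(3)
    for o,v in(r1,r2):
        P=np.eye(3)-np.outer(v,v);A+=P;b+=P@o
    x=np.linalg.solve(A,b);return x,[np.linalg.norm(np.cross(x-o,v)) for o,v in(r1,r2)]
def proj(n,X,T=None):
    p,C=cam(n,T);c=np.linalg.inv(C)@np.array([*X,1]);x=c[:2]/c[2];x=x*(1+p["k1"]*(x@x));return x*p["fx"]+[p["cx"],p["cy"]]
def togo(pos,Rd=None):
    "shift and turn in tool axes from the present pose"
    T=tool();d=T[:3,:3].T@(np.asarray(pos)-T[:3,3]);r=np.zeros(3) if Rd is None else R.from_matrix(T[:3,:3].T@Rd).as_rotvec()
    return np.round(d,4),np.round(r,4)
def down(a):
    "tool down with jaw axis (tool y) at world angle a"
    x=np.array([0,0,-1.]);y=np.array([np.cos(a),np.sin(a),0]);return np.c_[x,y,np.cross(x,y)]
E
python3 - <<'E'
from h import *
M={}
for n in("scene","side"):
    im=cv2.imread(f"pics/{n}0.png");h=cv2.cvtColor(im,cv2.COLOR_BGR2HSV)
    box={"scene":(180,150,420,250),"side":(235,160,380,310)}[n]
    for c,lo,hi in(("blue",(105,120,40),(125,255,255)),("yellow",(18,120,60),(32,255,255)),("green",(60,70,30),(90,255,255)),("red",(0,140,60),(6,255,255)),("red2",(174,140,60),(180,255,255))):
        m=cv2.inRange(h,lo,hi);k=np.zeros_like(m);k[box[1]:box[3],box[0]:box[2]]=1;m=m*k
        N,l,st,ce=cv2.connectedComponentsWithStats(m)
        for i in range(1,N):
            if st[i,4]>25: print(n,c,st[i],ce[i].round(1))
print(tool().round(3))
for k,uv,z in(("rodtop",(245,184),.12),("yel",(231,191),.12),("white",(216,200),.12),("blk",(390,160),.045),("gauge",(308,195),.075),("gaugebase",(320,232),.01),("spat",(300,168),0)): print(k,onz("scene",uv,z).round(3))
E
```

```text
scene yellow [227 189   6   7  27] [229.9 191.5]
scene green [391 155  17   9  44] [398.4 159.5]
scene green [315 194   7  11  29] [318.3 198.6]
scene green [294 198  12  12  57] [298.4 204.1]
scene red [381 157  11   9  33] [387.5 160.7]
scene red [374 158  12  10  36] [378.3 162.8]
side blue [312 172  17   8 111] [320.4 175.6]
side blue [321 235   8  28 153] [324.2 248. ]
side yellow [334 245   7  28 157] [337.2 258.3]
side green [276 160  17  11 168] [284.2 164.6]
side green [249 172  15   7  71] [255.5 174.8]
side green [319 200  30  20 277] [334.5 209.7]
side green [308 216  17   9  73] [316.5 219.5]
side red [251 178  19  19 269] [260.6 186.8]
[[-0.001  0.28   0.96   0.189]
 [-0.002  0.96  -0.28   0.647]
 [-1.    -0.002 -0.     0.23 ]
 [ 0.     0.     0.     1.   ]]
rodtop [ 0.513 -0.221  0.12 ]
yel [ 0.529 -0.268  0.12 ]
white [ 0.552 -0.318  0.12 ]
blk [0.483 0.3   0.045]
gauge [ 0.58  -0.034  0.075]
gaugebase [ 0.686 -0.028  0.01 ]
spat [ 0.38  -0.006  0.   ]
```

Run:
```python
from h import *
print(togo([.40,.27,.30],down(np.radians(90))))
```

```text
(array([-0.0693, -0.3033,  0.3084]), array([-0.2838, -0.0003,  0.0018]))
```

Request:
{"api": "jog_arm", "payload": {"rows": [[-0.069,-0.303,0.308,-0.284,0,0,100],[-0.069,-0.303,0.308,-0.284,0,0,100],[-0.069,-0.303,0.308,-0.284,0,0,100],[-0.069,-0.303,0.308,-0.284,0,0,100],[-0.069,-0.303,0.308,-0.284,0,0,100],[-0.069,-0.303,0.308,-0.284,0,0,100],[-0.069,-0.303,0.308,-0.284,0,0,100],[-0.069,-0.303,0.308,-0.284,0,0,100],[-0.069,-0.303,0.308,-0.284,0,0,100],[-0.069,-0.303,0.308,-0.284,0,0,100],[-0.069,-0.303,0.308,-0.284,0,0,100],[-0.069,-0.303,0.308,-0.284,0,0,100]]}}

```text
time: 1.35
tool_pos: [0.3991, 0.271, 0.2993]
tcp_rot: [-0.002, 1.572, -0.001]
wrist_force: [0.7, 0.2, 0.3]
width: 1.001
```

Run:
```python
from h import *
s=monitor.read_state();print(s["time"],np.abs(s["joint_vel"]).max());grab("wrist","w1");print(tool().round(3));print(togo([.43,-.10,.26],down(np.radians(90))))
```

```text
1.35 0.0179671781689463
[[-0.002 -0.002  1.     0.399]
 [-0.002  1.     0.002  0.271]
 [-1.    -0.002 -0.002  0.299]
 [ 0.     0.     0.     1.   ]]
(array([ 0.0398, -0.3712,  0.0305]), array([ 0.0015, -0.0016,  0.0018]))
```

View pics/w1.png

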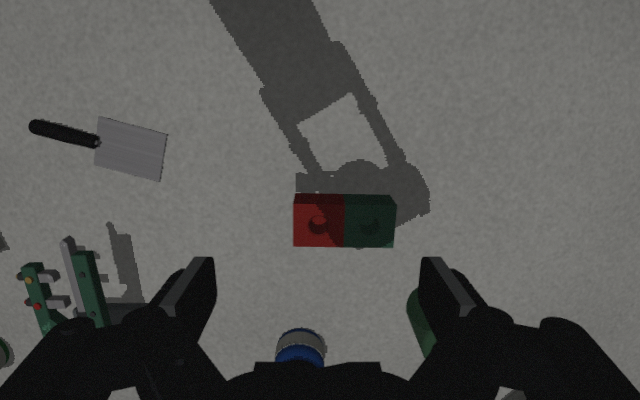

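The wrist view shows the verdict block at cols 293–397, rows 194–247: red well near (319,224), green well near (370,226). The gauge is just in view at lower left.

Request:
{"api": "jog_arm", "payload": {"rows": [[0.04,-0.371,0.03,0,0,0,100],[0.04,-0.371,0.03,0,0,0,100],[0.04,-0.371,0.03,0,0,0,100],[0.04,-0.371,0.03,0,0,0,100],[0.04,-0.371,0.03,0,0,0,100],[0.04,-0.371,0.03,0,0,0,100],[0.04,-0.371,0.03,0,0,0,100],[0.04,-0.371,0.03,0,0,0,100],[0.04,-0.371,0.03,0,0,0,100],[0.04,-0.371,0.03,0,0,0,100],[0.04,-0.371,0.03,0,0,0,100]]}}

```text
time: 2.5
tool_pos: [0.4296, -0.0982, 0.2597]
tcp_rot: [-0.004, 1.573, 0.002]
wrist_force: [0.3, 0.7, -0.5]
width: 0.998
```

Run:
```python
from h import *
T=np.load("pics/w1.npy");im=cv2.imread("pics/w1.png");h=cv2.cvtColor(im,cv2.COLOR_BGR2HSV)
for c,lo,hi in(("green",(50,60,25),(95,255,255)),("red",(0,120,40),(8,255,255))):
    m=cv2.inRange(h,lo,hi);m[:185]=0;m[255:]=0;m[:,:280]=0;m[:,400:]=0
    m=cv2.morphologyEx(m,cv2.MORPH_CLOSE,np.ones((15,15)))
    C=max(cv2.findContours(m,0,2)[0],key=cv2.contourArea);print(c,cv2.boundingRect(C),cv2.approxPolyDP(C,3,True)[:,0].tolist())
g,r=onz("wrist",(370,226),.045,T),onz("wrist",(319,224),.045,T);print(g,r,np.linalg.norm(g-r))
print("front edge",onz("wrist",(296,194),0,T),onz("wrist",(294,247),.045,T),onz("wrist",(394,247),.045,T))
s=monitor.read_state();print(s["time"]);grab("wrist","w2");print(tool().round(3))
```

```text
green (344, 194, 53, 53) [[344, 194], [344, 246], [392, 246], [396, 206], [389, 195]]
red (294, 193, 51, 54) [[297, 194], [294, 245], [342, 246], [344, 205], [339, 203], [339, 194]]
[0.4839805  0.33529473 0.045     ] [0.48134358 0.27287315 0.045     ] 0.06247725512879361
front edge [0.45649506 0.24258766 0.        ] [0.51211598 0.24174537 0.045     ] [0.51221654 0.36669664 0.045     ]
2.5
[[-0.002 -0.004  1.     0.43 ]
 [-0.001  1.     0.004 -0.098]
 [-1.    -0.001 -0.002  0.26 ]
 [ 0.     0.     0.     1.   ]]
```

View pics/w2.png

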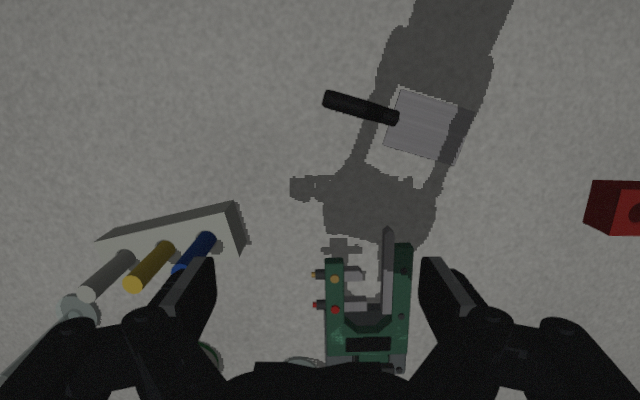

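The gauge opens toward the robot: anvil bar near cols 382–394 with its nose at (388,226), go screw around (345,278), no-go around (345,306). The blue rod's top is near (208,238). Next I'll zoom in on the gauge.

Run:
```python
from h import *
im=cv2.imread("pics/w2.png")[215:345,305:425]
im=cv2.convertScaleAbs(cv2.resize(im,None,fx=4.5,fy=4.5,interpolation=cv2.INTER_CUBIC),alpha=1.6,beta=10)
for k in range(0,120,10): cv2.putText(im,str(305+k),(int(k*4.5),8),0,.3,(0,255,255),1);cv2.line(im,(int(k*4.5),10),(int(k*4.5),14),(0,255,255),1)
for k in range(0,130,10): cv2.putText(im,str(215+k),(0,int(k*4.5)+4),0,.3,(0,255,255),1)
cv2.imwrite("pics/w2c.png",im)
```

```text
(no output)
```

View pics/w2c.png

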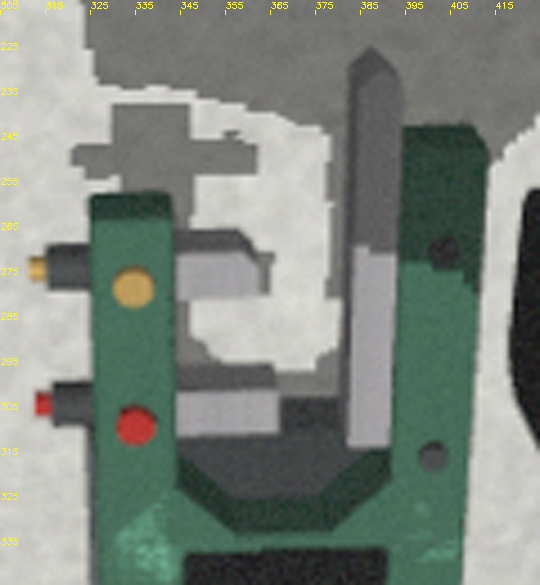

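Run:
```python
from h import *
T=np.load("pics/w2.npy")
P=lambda cx,cy,z:onz("wrist",(305+cx/4.5,215+cy/4.5),z,T)
for n,cx,cy,z in [("face top mid",355,250,.082),("face top end",346,445,.082),("anvil outer end",390,445,.082),("outer mid",397,250,.082),("apex",370,47,.082),("face nose",350,72,.082),("nogo tip f",279,390,.08),("nogo tip r",279,432,.08),("go tip r",258,296,.08),("go f left",176,252,.08),("go r left",176,300,.08),("frameL f",92,215,.083),("frameL fr",172,218,.083),("frameR f",402,145,.083),("frameR fr",488,160,.083),("brass",133,288,.083),("red",136,426,.083),("frameL low",97,540,.083)]:
    print(n,P(cx,cy,z).round(4))
im=cv2.imread("pics/w2.png");h=cv2.cvtColor(im,cv2.COLOR_BGR2HSV)
for c,lo,hi in(("blue",(105,120,30),(125,255,255)),("yellow",(18,120,60),(32,255,255))):
    m=cv2.inRange(h,lo,hi);m[:,250:]=0;m[:200]=0;m[300:]=0
    C=max(cv2.findContours(m,0,2)[0],key=cv2.contourArea);print(c,cv2.boundingRect(C),cv2.minAreaRect(C))
print("rodtop?",onz("wrist",(208,237),.12,T),onz("wrist",(133,286),.12,T),onz("wrist",(88,293),.12,T))
# table line along spat etc
```

```text
face top mid [ 0.5332 -0.0292  0.082 ]
face top end [ 0.5859 -0.0279  0.082 ]
anvil outer end [ 0.5859 -0.0173  0.082 ]
outer mid [ 0.5332 -0.0195  0.082 ]
apex [ 0.4832 -0.0289  0.082 ]
face nose [ 0.4891 -0.033   0.082 ]
nogo tip f [ 0.5718 -0.0445  0.08  ]
nogo tip r [ 0.5835 -0.0439  0.08  ]
go tip r [ 0.5463 -0.0507  0.08  ]
go f left [ 0.5348 -0.0701  0.08  ]
go r left [ 0.5474 -0.0698  0.08  ]
frameL f [ 0.5237 -0.0897  0.083 ]
frameL fr [ 0.5245 -0.0715  0.083 ]
frameR f [ 0.5063 -0.0205  0.083 ]
frameR fr [ 0.51   -0.0007  0.083 ]
brass [ 0.5425 -0.08    0.083 ]
red [ 0.5797 -0.0786  0.083 ]
frameL low [ 0.6126 -0.0875  0.083 ]
blue (171, 231, 45, 44) ((193.6683349609375, 255.18316650390625), (17.58993911743164, 56.56923294067383), 39.289405822753906)
yellow (123, 241, 46, 53) ((148.50001525878906, 267.5000305175781), (19.798988342285156, 63.639610290527344), 45.0)
rodtop? [ 0.47974044 -0.19483613  0.12      ] [ 0.53060066 -0.27146341  0.12      ] [ 0.53948243 -0.31798662  0.12      ]
```

Run:
```python
from h import *
print(togo([.49,-.165,.22],down(np.radians(22))))
```

```text
(array([ 0.0398, -0.067 ,  0.0601]), array([ 1.1909e+00, -6.0000e-04,  2.1000e-03]))
```

Request:
{"api": "jog_arm", "payload": {"rows": [[0.04,-0.067,0.06,0.15,0,0,100],[0.04,-0.067,0.06,0.3,0,0,100],[0.04,-0.067,0.06,0.45,0,0,100],[0.04,-0.067,0.06,0.6,0,0,100],[0.04,-0.067,0.06,0.75,0,0,100],[0.04,-0.067,0.06,0.9,0,0,100],[0.04,-0.067,0.06,1.05,0,0,100],[0.04,-0.067,0.06,1.19,0,0,100],[0.04,-0.067,0.06,1.19,0,0,100],[0.04,-0.067,0.06,1.19,0,0,100],[0.04,-0.067,0.06,1.19,0,0,100]]}}

```text
time: 3.65
tool_pos: [0.49, -0.1643, 0.2199]
tcp_rot: [0.917, 1.369, -0.92]
wrist_force: [0.5, -0.2, -0.3]
width: 0.998
```

Run:
```python
from h import *
grab("wrist","w3");print(tool().round(3))
```

```text
[[-0.001  0.926  0.378  0.49 ]
 [-0.001  0.378 -0.926 -0.164]
 [-1.    -0.002  0.001  0.22 ]
 [ 0.     0.     0.     1.   ]]
```

View pics/w3.png

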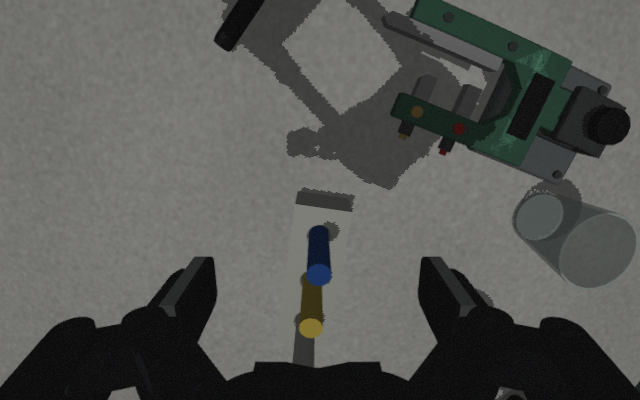

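The blue rod's top disc is at about (319,274) and the yellow one's at (311,327). The rack's top front edge runs from (297,205) to (353,211), so the rack is turned slightly against the tool.

Run:
```python
from h import *
T=np.load("pics/w3.npy");im=cv2.imread("pics/w3.png");h=cv2.cvtColor(im,cv2.COLOR_BGR2HSV)
m=cv2.inRange(h,(105,100,90),(125,255,255));C=max(cv2.findContours(m,0,2)[0],key=cv2.contourArea);e=cv2.fitEllipse(C);print(e)
b=onz("wrist",e[0],.12,T);y=onz("wrist",(311,327),.12,T);print(b,y,np.linalg.norm(b-y))
A,B=onz("wrist",(297,205),.045,T),onz("wrist",(353,211),.045,T);print(A,B,np.linalg.norm(A-B),np.degrees(np.arctan2(*(B-A)[1::-1])), "well from edge",)
d=(y-b)[:2];print("rack x angle",np.degrees(np.arctan2(d[1],d[0]))+90)
u=(B-A)/np.linalg.norm(B-A);n=np.array([u[1],-u[0],0]);print("well by edge",(A+B)/2+.03*n)
```

```text
((318.27587890625, 274.50927734375), (20.251554489135742, 23.109771728515625), 92.10597229003906)
[ 0.5154282  -0.22325752  0.12      ] [ 0.52852342 -0.27115247  0.12      ] 0.049652900813952856
[ 0.48437268 -0.20076673  0.045     ] [ 0.53664947 -0.18600825  0.045     ] 0.054320126331249205 15.76512909641557 well from edge
rack x angle 15.291808154338142
well by edge [ 0.51866191 -0.222259    0.045     ]
```

Run:
```python
from h import *
print(togo([.516,-.223,.079],down(np.radians(15.5))))
```

```text
(array([0.141 , 0.0022, 0.0639]), array([0.117 , 0.0008, 0.0018]))
```

Request:
{"api": "jog_arm", "payload": {"force": 40, "rows": [[0.01,0.002,0.064,0.117,0,0,100],[0.01,0.002,0.064,0.117,0,0,100],[0.01,0.002,0.064,0.117,0,0,100],[0.03,0.002,0.064,0.117,0,0,100],[0.05,0.002,0.064,0.117,0,0,100],[0.07,0.002,0.064,0.117,0,0,100],[0.09,0.002,0.064,0.117,0,0,100],[0.11,0.002,0.064,0.117,0,0,100],[0.125,0.002,0.064,0.117,0,0,100],[0.135,0.002,0.064,0.117,0,0,100],[0.141,0.002,0.064,0.117,0,0,100],[0.141,0.002,0.064,0.117,0,0,100]]}}

```text
time: 4.9
tool_pos: [0.5154, -0.2228, 0.0784]
tcp_rot: [1.006, 1.327, -1.009]
wrist_force: [-0.7, -0.4, -0.4]
width: 0.997
```

Request:
{"api": "jog_arm", "payload": {"force": 40, "rows": [[0,0,0,0,0,0,50],[0,0,0,0,0,0,35],[0,0,0,0,0,0,25],[0,0,0,0,0,0,15],[0,0,0,0,0,0,10],[0,0,0,0,0,0,10],[0,0,0,0,0,0,10],[0,0,0,0,0,0,10]]}}

```text
time: 5.7
tool_pos: [0.5158, -0.2231, 0.0789]
tcp_rot: [1.006, 1.326, -1.009]
wrist_force: [-2.2, 0.9, 4.3]
width: 0.22
```

Request:
{"api": "jog_arm", "payload": {"rows": [[-0.01,0,0,0,0,0,10],[-0.025,0,0,0,0,0,10],[-0.045,0,0,0,0,0,10],[-0.065,0,0,0,0,0,10],[-0.09,0,0,0,0,0,10],[-0.11,0,0,0,0,0,10],[-0.11,0,0,0,0,0,10],[-0.11,0,0,0,0,0,10]]}}

```text
time: 6.5
tool_pos: [0.5162, -0.223, 0.1897]
tcp_rot: [1.006, 1.325, -1.009]
wrist_force: [-0.2, -0.4, -1.1]
width: 0.218
```

Run:
```python
from h import *
o=np.array([.580,-.0388]);c,s=np.cos(.035),np.sin(.035)
t=o+np.array([[c,-s],[s,c]])@[-.080,-.004];print(t,togo([*t,.19],down(np.radians(2))));print(tool().round(3),monitor.read_state()["wrist_force"])
grab("scene","s1");grab("side","d1")
for n in("scene","side"):
    im=cv2.imread(f"pics/{'s1' if n=='scene' else 'd1'}.png");h=cv2.cvtColor(im,cv2.COLOR_BGR2HSV)
    u,v=proj(n,tool()[:3,3]);m=cv2.inRange(h,(105,110,30),(125,255,255));k=np.zeros_like(m);k[int(v)-50:int(v)+60,int(u)-50:int(u)+50]=1
    N,l,st,ce=cv2.connectedComponentsWithStats(m*k);print(n,(u,v),[(st[i],ce[i]) for i in range(1,N) if st[i,4]>15])
```

```text
[ 0.50018897 -0.04559698] (array([-0.0006,  0.032 , -0.1753]), array([0.2359, 0.0017, 0.0008]))
[[-0.001  0.964  0.268  0.516]
 [-0.002  0.267 -0.964 -0.223]
 [-1.    -0.001  0.002  0.19 ]
 [ 0.     0.     0.     1.   ]] [-0.16651657 -0.39390312 -1.11130818]
scene (np.float64(241.616649297758), np.float64(169.3560278709114)) []
side (np.float64(324.33494957519474), np.float64(211.8530262695867)) [(array([321, 195,   9,  43, 247], dtype=int32), array([325.31174089, 217.03643725]))]
```

Request:
{"api": "jog_arm", "payload": {"rows": [[0,0.006,-0.03,0.03,0,0,10],[0,0.012,-0.06,0.08,0,0,10],[0,0.018,-0.09,0.13,0,0,10],[0,0.024,-0.12,0.17,0,0,10],[0,0.028,-0.15,0.21,0,0,10],[0,0.032,-0.17,0.236,0,0,10],[0,0.032,-0.175,0.236,0,0,10],[0,0.032,-0.175,0.236,0,0,10],[0,0.032,-0.175,0.236,0,0,10],[0,0.032,-0.175,0.236,0,0,10]]}}

```text
time: 7.6
tool_pos: [0.4991, -0.0462, 0.1874]
tcp_rot: [1.182, 1.228, -1.187]
wrist_force: [-0.2, -0.7, -0.4]
width: 0.224
```

Run:
```python
from h import *
T=tool();print(T.round(4),monitor.read_state()["wrist_force"])
im=grab("wrist","w4");d=grab("side","d2")
h=cv2.cvtColor(d,cv2.COLOR_BGR2HSV);m=cv2.inRange(h,(105,110,30),(125,255,255))
u,v=proj("side",T[:3,3]);k=np.zeros_like(m);k[int(v)-40:int(v)+60,int(u)-30:int(u)+30]=1
C=max(cv2.findContours(m*k,0,2)[0],key=cv2.contourArea);print(cv2.boundingRect(C),"foot exp",proj("side",T[:3,3]-[0,0,.069]),"top exp",proj("side",T[:3,3]+[0,0,.041]))
a=im[150:400,170:470];b=d[int(v)-70:int(v)+80,int(u)-90:int(u)+90]
a=cv2.resize(a,(600,500))
b=cv2.resize(b,None,fx=3.2,fy=3.2,interpolation=2)
cv2.imwrite("pics/b4.png",cv2.convertScaleAbs(b,alpha=1.3));cv2.imwrite("pics/a4.png",cv2.convertScaleAbs(a,alpha=1.6))
```

```text
[[-4.300e-03  9.994e-01  3.400e-02  4.991e-01]
 [-4.000e-04  3.400e-02 -9.994e-01 -4.620e-02]
 [-1.000e+00 -4.300e-03  3.000e-04  1.874e-01]
 [ 0.000e+00  0.000e+00  0.000e+00  1.000e+00]] [-0.16895864 -0.74413695 -0.38373387]
(290, 168, 7, 37) foot exp [294.12861701 204.00902266] top exp [292.55163455 167.94744573]
```

View pics/b4.png

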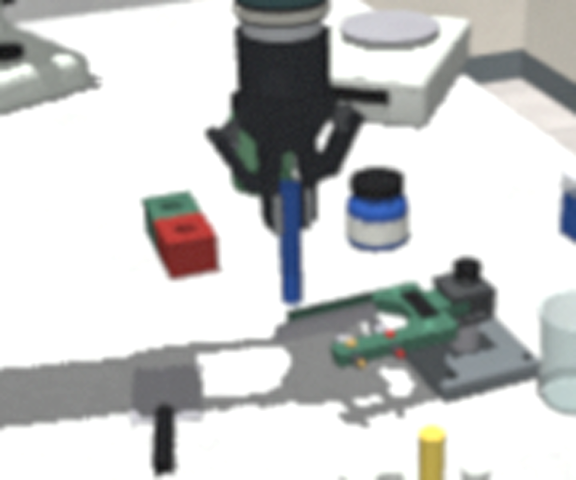

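The side crop shows the rod upright in the fingers, foot at the expected height, clear of the gauge. I'll lower it beside the anvil nose.

Request:
{"api": "jog_arm", "payload": {"rows": [[0.015,0,0,0,0,0,10],[0.035,0,0,0,0,0,10],[0.055,0,0,0,0,0,10],[0.07,0,0,0,0,0,10],[0.085,0,0,0,0,0,10],[0.094,0,0,0,0,0,10],[0.097,0,0,0,0,0,10],[0.097,0,0,0,0,0,10],[0.097,0,0,0,0,0,10]]}}

```text
time: 8.6
tool_pos: [0.4993, -0.0464, 0.0911]
tcp_rot: [1.183, 1.227, -1.187]
wrist_force: [-0.3, 0.2, -0.8]
width: 0.224
```

Run:
```python
from h import *
for _ in range(4):
    print(monitor.read_state()["wrist_force"].round(2),tool()[:3,3].round(4));imaging.read_camera("side")
```

```text
[-0.29  0.15 -0.8 ] [ 0.4993 -0.0464  0.0911]
[-0.16 -0.85 -0.19] [ 0.4995 -0.0464  0.0914]
[ 0.44 -0.09 -0.81] [ 0.4996 -0.0463  0.0915]
[-0.04 -0.37 -0.74] [ 0.4995 -0.0463  0.0915]
```

Request:
{"api": "jog_arm", "payload": {"rows": [[0,0,-0.001,0,0,0,10],[0,0,-0.002,0,0,0,10],[0,0,-0.003,0,0,0,10],[0,0,-0.004,0,0,0,10],[0,0,-0.004,0,0,0,10],[0,0,-0.004,0,0,0,10]]}}

```text
time: 9.4
tool_pos: [0.4992, -0.0422, 0.0913]
tcp_rot: [1.183, 1.227, -1.186]
wrist_force: [-0.0, -0.6, -0.2]
width: 0.222
```

Request:
{"api": "jog_arm", "payload": {"rows": [[0,0,-0.0005,0,0,0,10],[0,0,-0.001,0,0,0,10],[0,0,-0.001,0,0,0,10],[0,0,-0.001,0,0,0,10]]}}

```text
time: 9.8
tool_pos: [0.4992, -0.0414, 0.0913]
tcp_rot: [1.182, 1.226, -1.186]
wrist_force: [0.5, -0.8, -0.4]
width: 0.219
```

Request:
{"api": "jog_arm", "payload": {"rows": [[0,0,-0.0005,0,0,0,10],[0,0,-0.001,0,0,0,10],[0,0,-0.001,0,0,0,10],[0,0,-0.001,0,0,0,10]]}}

```text
time: 10.2
tool_pos: [0.4992, -0.0411, 0.0914]
tcp_rot: [1.181, 1.226, -1.187]
wrist_force: [-0.6, -5.6, 0.1]
width: 0.219
```

Request:
{"api": "jog_arm", "payload": {"rows": [[0,0,-0.0005,0,0,0,10],[0,0,-0.0005,0,0,0,10],[0,0,-0.0005,0,0,0,10],[0,0,-0.0005,0,0,0,10]]}}

```text
time: 10.6
tool_pos: [0.4992, -0.0411, 0.0914]
tcp_rot: [1.18, 1.225, -1.187]
wrist_force: [-0.5, -5.1, -0.1]
width: 0.22
```

Request:
{"api": "jog_arm", "payload": {"rows": [[0,0.001,0.0003,0,0,0,10],[0,0.004,0.0003,0,0,0,10],[0,0.007,0.0003,0,0,0,10],[0,0.01,0.0003,0,0,0,10],[0,0.013,0.0003,0,0,0,10],[0,0.016,0.0003,0,0,0,10],[0,0.019,0.0003,0,0,0,10],[0,0.021,0.0003,0,0,0,10],[0,0.022,0.0003,0,0,0,10],[0,0.022,0.0003,0,0,0,10]]}}

```text
time: 11.6
tool_pos: [0.5216, -0.0405, 0.0914]
tcp_rot: [1.181, 1.225, -1.186]
wrist_force: [0.0, -2.7, -0.9]
width: 0.223
```

Run:
```python
from h import *
for _ in range(4):
    print(monitor.read_state()["wrist_force"].round(2),tool()[:3,3].round(5));imaging.read_camera("side")
```

```text
[ 0.04 -2.74 -0.87] [ 0.5216  -0.04054  0.09139]
[-0.22 -1.87 -2.17] [ 0.5216  -0.04052  0.09141]
[ 0.57 -2.67 -1.95] [ 0.52156 -0.04054  0.09141]
[ 0.97 -2.8  -1.72] [ 0.52157 -0.04054  0.09143]
```

Request:
{"api": "jog_arm", "payload": {"rows": [[0,0.002,0.0002,0,0,0,10],[0,0.004,0.0002,0,0,0,10],[0,0.006,0.0002,0,0,0,10],[0,0.008,0.0002,0,0,0,10],[0,0.01,0.0002,0,0,0,10],[0,0.012,0.0002,0,0,0,10],[0,0.012,0.0002,0,0,0,10]]}}

```text
time: 12.5
tool_pos: [0.5341, -0.0402, 0.0915]
tcp_rot: [1.182, 1.224, -1.186]
wrist_force: [-0.3, -1.2, -0.4]
width: 0.227
```

Request:
{"api": "jog_arm", "payload": {"rows": [[0,0.002,0.0002,0,0,0,10],[0,0.004,0.0002,0,0,0,10],[0,0.006,0.0002,0,0,0,10],[0,0.008,0.0002,0,0,0,10],[0,0.008,0.0002,0,0,0,10],[0,0.008,0.0002,0,0,0,10]]}}

```text
time: 13.1
tool_pos: [0.5422, -0.04, 0.0915]
tcp_rot: [1.182, 1.224, -1.186]
wrist_force: [-0.4, -0.1, -0.1]
width: 0.221
```

Request:
{"api": "jog_arm", "payload": {"rows": [[0,0.002,0,0,0,0,10],[0,0.004,0,0,0,0,10],[0,0.006,0,0,0,0,10],[0,0.008,0,0,0,0,10],[0,0.01,0,0,0,0,10],[0,0.012,0,0,0,0,10],[0,0.014,0,0,0,0,10],[0,0.015,0,0,0,0,10],[0,0.016,0,0,0,0,10],[0,0.016,0,0,0,0,10]]}}

```text
time: 14.1
tool_pos: [0.5583, -0.0395, 0.0915]
tcp_rot: [1.182, 1.224, -1.186]
wrist_force: [-0.1, -0.5, 0.1]
width: 0.223
```

Request:
{"api": "jog_arm", "payload": {"rows": [[0,0.001,0,0,0,0,10],[0,0.002,0,0,0,0,10],[0,0.003,0,0,0,0,10],[0,0.003,0,0,0,0,10]]}}

```text
time: 14.5
tool_pos: [0.5614, -0.0394, 0.0915]
tcp_rot: [1.182, 1.224, -1.186]
wrist_force: [-1.3, 0.2, 0.3]
width: 0.226
```

Request:
{"api": "jog_arm", "payload": {"rows": [[0,0.0005,0,0,0,0,10],[0,0.001,0,0,0,0,10],[0,0.001,0,0,0,0,10],[0,0.001,0,0,0,0,10]]}}

```text
time: 14.9
tool_pos: [0.5619, -0.0393, 0.0913]
tcp_rot: [1.181, 1.225, -1.186]
wrist_force: [-2.4, -1.3, -0.2]
width: 0.221
```

Request:
{"api": "jog_arm", "payload": {"rows": [[0,0.0005,0,0,0,0,10],[0,0.001,0,0,0,0,10],[0,0.001,0,0,0,0,10],[0,0.001,0,0,0,0,10]]}}

```text
time: 15.3
tool_pos: [0.5623, -0.0393, 0.0911]
tcp_rot: [1.181, 1.226, -1.187]
wrist_force: [-4.9, -0.1, 0.7]
width: 0.224
```

Request:
{"api": "jog_arm", "payload": {"rows": [[0,0.0007,0,0,0,0,10],[0,0.0007,0,0,0,0,10],[0,0.0007,0,0,0,0,10],[0,0.0007,0,0,0,0,10],[0,0.0007,0,0,0,0,10],[0,0.0007,0,0,0,0,10]]}}

```text
time: 15.9
tool_pos: [0.5625, -0.0393, 0.0909]
tcp_rot: [1.18, 1.227, -1.188]
wrist_force: [-5.5, -0.8, 1.7]
width: 0.227
```

Run:
```python
from h import *
for _ in range(6):
    print(monitor.read_state()["wrist_force"].round(2),tool()[:3,3].round(5));imaging.read_camera("side")
```

```text
[-5.54 -0.76  1.7 ] [ 0.56254 -0.03926  0.09092]
[-5.34 -0.19  2.43] [ 0.56255 -0.03927  0.09092]
[-3.62 -0.65  2.33] [ 0.56252 -0.03924  0.09092]
[-6.11 -0.28  2.16] [ 0.56252 -0.03927  0.0909 ]
[-5.37 -0.39  2.46] [ 0.56255 -0.03925  0.09091]
[-5.42  1.12  1.71] [ 0.56256 -0.03927  0.09092]
```

Request:
{"api": "jog_arm", "payload": {"rows": [[0,0.0006,0,0,0,0,10],[0,0.0006,0,0,0,0,10],[0,0.0006,0,0,0,0,10],[0,0.0006,0,0,0,0,10],[0,0.0006,0,0,0,0,10],[0,0.0006,0,0,0,0,10],[0,0.0006,0,0,0,0,10],[0,0.0006,0,0,0,0,10]]}}

```text
time: 17.0
tool_pos: [0.5626, -0.0392, 0.0909]
tcp_rot: [1.18, 1.227, -1.189]
wrist_force: [-5.2, 0.2, 3.0]
width: 0.219
```

Run:
```python
from h import *
d=grab("side","d3");T=tool();u,v=map(int,proj("side",T[:3,3]))
b=cv2.resize(d[v-55:v+65,u-80:u+80],None,fx=4,fy=4,interpolation=2);cv2.imwrite("pics/b5.png",cv2.convertScaleAbs(b,alpha=1.2));print(monitor.read_state()["wrist_force"],T.round(4))
```

```text
[-6.24261747 -0.55170344  2.18767307] [[-0.0052  0.9994  0.0345  0.5626]
 [-0.0024  0.0345 -0.9994 -0.0392]
 [-1.     -0.0052  0.0022  0.0908]
 [ 0.      0.      0.      1.    ]]
```

View pics/b5.png

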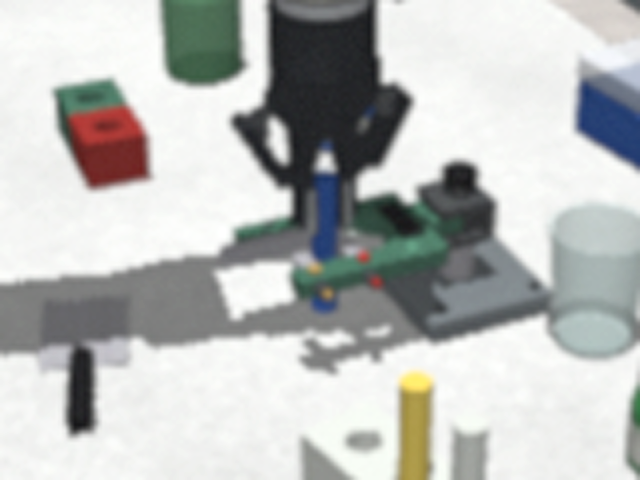

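The rod is stopped past the brass screw at the red one, upright, with about 5.4 N steady for over 1.5 s. I'll back it out the same way.

Request:
{"api": "jog_arm", "payload": {"rows": [[0,-0.001,0,0,0,0,10],[0,-0.003,0.0003,0,0,0,10],[0,-0.006,0.0005,0,0,0,10],[0,-0.009,0.0005,0,0,0,10],[0,-0.012,0.0005,0,0,0,10],[0,-0.015,0.0005,0,0,0,10],[0,-0.018,0.0005,0,0,0,10],[0,-0.021,0.0005,0,0,0,10],[0,-0.024,0.0005,0,0,0,10],[0,-0.027,0.0005,0,0,0,10],[0,-0.031,0.0005,0,0,0,10],[0,-0.036,0.001,0,0,0,10],[0,-0.042,0.002,0,0,0,10],[0,-0.048,0.003,0,0,0,10],[0,-0.054,0.004,0,0,0,10],[0,-0.06,0.004,0,0,0,10],[0,-0.065,0.004,0,0,0,10],[0,-0.065,0.004,0,0,0,10]]}}

```text
time: 18.85
tool_pos: [0.4969, -0.0455, 0.0911]
tcp_rot: [1.18, 1.228, -1.189]
wrist_force: [0.5, 0.3, 0.3]
width: 0.221
```

Request:
{"api": "jog_arm", "payload": {"rows": [[-0.015,0,0,0,0,0,10],[-0.035,0,0,0,0,0,10],[-0.06,0,0,0,0,0,10],[-0.085,0,0,0,0,0,10],[-0.1,0,0,0,0,0,10],[-0.1,0,0,0,0,0,10],[-0.1,0,0,0,0,0,10]]}}

```text
time: 19.55
tool_pos: [0.4973, -0.0452, 0.1906]
tcp_rot: [1.179, 1.228, -1.189]
wrist_force: [0.5, 0.0, -0.9]
width: 0.223
```

Run:
```python
from h import *
T=tool();print(T.round(4),monitor.read_state()["wrist_force"].round(1))
print(togo([.484,.335,.19],down(np.radians(60))), togo([.484,.335,.19],down(np.radians(2))))
d=grab("side","d4");h=cv2.cvtColor(d,cv2.COLOR_BGR2HSV);m=cv2.inRange(h,(105,110,30),(125,255,255))
u,v=proj("side",T[:3,3]);k=np.zeros_like(m);k[int(v)-40:int(v)+60,int(u)-25:int(u)+25]=1
C=max(cv2.findContours(m*k,0,2)[0],key=cv2.contourArea);print(cv2.boundingRect(C),"foot exp",proj("side",T[:3,3]-[0,0,.069]),"top exp",proj("side",T[:3,3]+[0,0,.041]))
```

```text
[[-0.0059  0.9994  0.0344  0.4973]
 [-0.0023  0.0343 -0.9994 -0.0452]
 [-1.     -0.006   0.002   0.1906]
 [ 0.      0.      0.      1.    ]] [ 0.5  0.  -0.9]
(array([-2.000e-04, -3.000e-04, -3.804e-01]), array([-1.0128, -0.0012,  0.0065])) (array([-2.000e-04, -3.000e-04, -3.804e-01]), array([-0.0005,  0.002 ,  0.006 ]))
(289, 166, 8, 38) foot exp [293.36071301 202.97050464] top exp [291.74244526 166.81064999]
```

Run:
```python
from h import *
print(togo([.42,.335,.19],down(np.radians(90))))
```

```text
(array([-0.0004, -0.0636, -0.3825]), array([-1.5364, -0.0045,  0.0074]))
```

Request:
{"api": "jog_arm", "payload": {"rows": [[0,-0.006,-0.02,-0.1,0,0,10],[0,-0.012,-0.05,-0.22,0,0,10],[0,-0.018,-0.08,-0.35,0,0,10],[0,-0.024,-0.11,-0.48,0,0,10],[0,-0.03,-0.15,-0.61,0,0,10],[0,-0.036,-0.19,-0.75,0,0,10],[0,-0.042,-0.23,-0.88,0,0,10],[0,-0.048,-0.27,-1.01,0,0,10],[0,-0.054,-0.31,-1.15,0,0,10],[0,-0.06,-0.34,-1.28,0,0,10],[0,-0.063,-0.365,-1.41,0,0,10],[0,-0.064,-0.38,-1.5,-0.002,0.003,10],[0,-0.064,-0.383,-1.536,-0.0045,0.0074,10],[0,-0.064,-0.383,-1.536,-0.0045,0.0074,10],[0,-0.064,-0.383,-1.536,-0.0045,0.0074,10],[0,-0.064,-0.383,-1.536,-0.0045,0.0074,10]]}}

```text
time: 21.2
tool_pos: [0.4197, 0.3344, 0.1892]
tcp_rot: [0.001, 1.571, -0.003]
wrist_force: [-0.1, -0.2, -0.2]
width: 0.22
```

Run:
```python
from h import *
im=grab("wrist","w5");T=np.load("pics/w5.npy");print(T.round(4));print("well",proj("wrist",(.484,.335,.045),T),"foot",proj("wrist",T[:3,3]-[0,0,.069],T))
b=cv2.resize(im[160:400,170:470],None,fx=2.5,fy=2.5,interpolation=2);cv2.imwrite("pics/w5c.png",cv2.convertScaleAbs(b,alpha=1.8))
```

```text
[[-5.000e-04  2.500e-03  1.000e+00  4.197e-01]
 [-7.000e-04  1.000e+00 -2.500e-03  3.344e-01]
 [-1.000e+00 -7.000e-04 -5.000e-04  1.892e-01]
 [ 0.000e+00  0.000e+00  0.000e+00  1.000e+00]]
well [318.12754456 249.83420859] foot [317.30743741 209.89597971]
```

View pics/w5c.png

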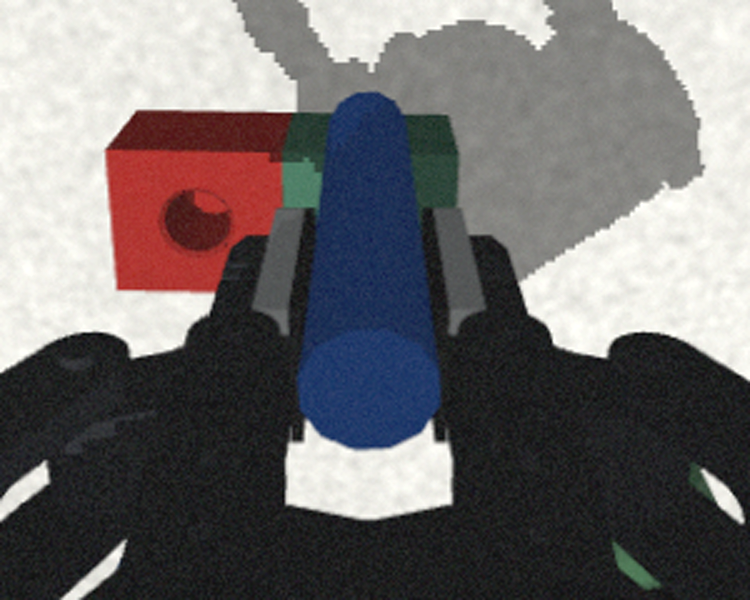

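The red well is at about (249,248) in full-picture pixels. The held rod hides the green well; its foot is where I expect it, near (317,210).

Run:
```python
from h import *
T=np.load("pics/w5.npy");F=lambda a,b,z:onz("wrist",(170+a/2.5,160+b/2.5),z,T).round(4)
print("red",F(198,220,.045),"corners",F(107,150,.045),F(118,290,.045),F(458,154,.045),"bottom front",F(136,111,0),F(450,116,0))
print(togo([.4842,.3348,.19],down(np.radians(90))))
```

```text
red [0.4821 0.2726 0.045 ] corners [0.455  0.2419 0.045 ] [0.5109 0.2407 0.045 ] [0.4568 0.366  0.045 ] bottom front [0.4553 0.2408 0.    ] [0.4578 0.3672 0.    ]
(array([-0.0006,  0.0004,  0.0644]), array([-0.0024, -0.0002,  0.0004]))
```

Request:
{"api": "jog_arm", "payload": {"rows": [[0,0.0005,0.02,0,0,0,10],[0,0.0005,0.045,0,0,0,10],[0,0.0005,0.06,0,0,0,10],[0,0.0005,0.064,0,0,0,10],[0,0.0005,0.064,0,0,0,10],[0.02,0.0005,0.064,0,0,0,10],[0.04,0.0005,0.064,0,0,0,10],[0.055,0.0005,0.064,0,0,0,10],[0.064,0.0005,0.064,0,0,0,10],[0.064,0.0005,0.064,0,0,0,10],[0.064,0.0005,0.064,0,0,0,10]]}}

```text
time: 22.35
tool_pos: [0.4838, 0.3351, 0.1258]
tcp_rot: [0.002, 1.571, -0.002]
wrist_force: [0.3, -0.3, 0.3]
width: 0.221
```

Request:
{"api": "jog_arm", "payload": {"rows": [[0.003,0,0,0,0,0,10],[0.006,0,0,0,0,0,10],[0.009,0,0,0,0,0,10],[0.012,0,0,0,0,0,10],[0.012,0,0,0,0,0,10]]}}

```text
time: 22.85
tool_pos: [0.4834, 0.3348, 0.1132]
tcp_rot: [0.001, 1.572, -0.002]
wrist_force: [-0.1, 0.7, -0.5]
width: 0.226
```

Request:
{"api": "jog_arm", "payload": {"rows": [[0.002,0,0,0,0,0,10],[0.004,0,0,0,0,0,10],[0.006,0,0,0,0,0,10],[0.008,0,0,0,0,0,10],[0.01,0,0,0,0,0,10],[0.01,0,0,0,0,0,10]]}}

```text
time: 23.45
tool_pos: [0.4832, 0.3347, 0.1027]
tcp_rot: [0.001, 1.572, -0.003]
wrist_force: [0.5, -0.7, -0.5]
width: 0.224
```

Request:
{"api": "jog_arm", "payload": {"rows": [[0.003,0,0,0,0,0,10],[0.006,0,0,0,0,0,10],[0.009,0,0,0,0,0,10],[0.012,0,0,0,0,0,10],[0.015,0,0,0,0,0,10],[0.018,0,0,0,0,0,10],[0.02,0,0,0,0,0,10],[0.02,0,0,0,0,0,10]]}}

```text
time: 24.25
tool_pos: [0.4828, 0.3344, 0.0823]
tcp_rot: [0.001, 1.573, -0.003]
wrist_force: [0.2, 0.1, -0.3]
width: 0.227
```

Request:
{"api": "jog_arm", "payload": {"rows": [[0.001,0,0,0,0,0,10],[0.002,0,0,0,0,0,10],[0.003,0,0,0,0,0,10],[0.003,0,0,0,0,0,10]]}}

```text
time: 24.65
tool_pos: [0.4828, 0.3344, 0.0791]
tcp_rot: [0.001, 1.573, -0.003]
wrist_force: [-0.1, 0.5, -0.7]
width: 0.224
```

Request:
{"api": "jog_arm", "payload": {"rows": [[0.0005,0,0,0,0,0,10],[0.001,0,0,0,0,0,10],[0.001,0,0,0,0,0,10]]}}

```text
time: 24.95
tool_pos: [0.4831, 0.3345, 0.0789]
tcp_rot: [0.001, 1.573, -0.003]
wrist_force: [-1.2, -1.7, 4.7]
width: 0.219
```

The foot touched the floor at TCP z 0.079, the same height as in the rack. Releasing, then rising straight up.

Request:
{"api": "jog_arm", "payload": {"rows": [[0,0,0,0,0,0,26],[0,0,0,0,0,0,30],[0,0,0,0,0,0,36],[0,0,0,0,0,0,45],[0,0,0,0,0,0,50],[0,0,0,0,0,0,50],[0,0,0,0,0,0,50]]}}

```text
time: 25.65
tool_pos: [0.4831, 0.3345, 0.0789]
tcp_rot: [0.001, 1.573, -0.003]
wrist_force: [-0.1, -0.0, -0.2]
width: 0.499
```

Request:
{"api": "jog_arm", "payload": {"rows": [[-0.01,0,0,0,0,0,50],[-0.03,0,0,0,0,0,50],[-0.06,0,0,0,0,0,50],[-0.1,0,0,0,0,0,50],[-0.14,0,0,0,0,0,50],[-0.16,0,-0.03,0,0,0,50],[-0.16,0,-0.06,0,0,0,50],[-0.16,0,-0.07,0,0,0,50],[-0.16,0,-0.07,0,0,0,50]]}}

```text
time: 26.55
tool_pos: [0.4123, 0.3349, 0.2395]
tcp_rot: [-0.0, 1.572, -0.002]
wrist_force: [0.7, 0.7, 0.2]
width: 0.5
```

Run:
```python
from h import *
s=monitor.read_state();print(s["time"],s["wrist_force"].round(1),s["tool_pos"],s["width"])
im=grab("wrist","w6");T=np.load("pics/w6.npy");h=cv2.cvtColor(im,cv2.COLOR_BGR2HSV)
print("exp top",proj("wrist",(.4835,.335,.12),T))
d=grab("scene","s6");cv2.imwrite("pics/v6.png",np.hstack([cv2.resize(im[150:400,170:470],(480,400)),cv2.resize(d[120:220,360:440],(320,400))]))
```

```text
26.55 [0.7 0.7 0.2] [0.41234124 0.33487859 0.2394665 ] 0.5004599382979599
exp top [317.61915087 270.11086543]
```

View pics/v6.png

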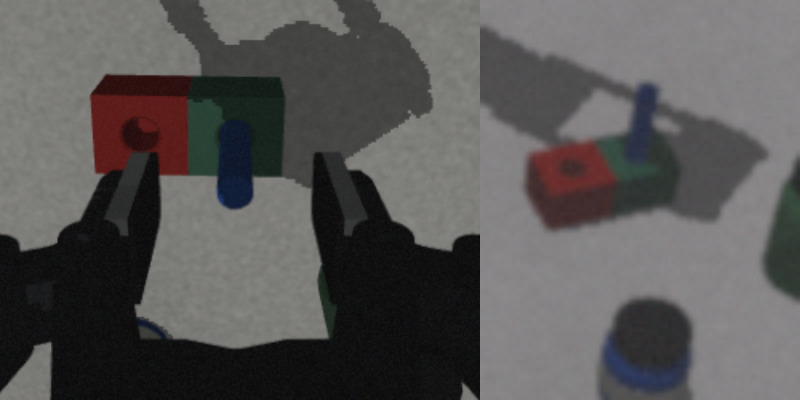

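The rod stands upright in the green well. Its top is at about (317,270), against (317.6,270.1) expected for 120 mm, and the gripper is clear.

```bash
python3 -c "
from workcell import finish_job
print(finish_job())"
```

```text
the job is handed in; nothing more can be done
None
```

I gauged the blue rod, stood it in the green well and handed the job in after about 27 s of the 67 s allowed. `finish_job` reports no verdict.

- **Gauging:** I gripped the rod along the rack's x, laid it against the anvil and slid it through the go gap. The no-go pin stopped it at a TCP x of 0.5625 m, about 2 mm short of my camera estimate and within its uncertainty. It held there for over a second at about 5.4 N (readings 3.6 to 6.2 N). The highest wrist force I read with the rod in the gauge was about 6.7 N.
- **Placing:** I backed the rod out and lowered it into the green well. It touched the floor at TCP z = 0.079 m, the same height as in the rack, and I released it there.
- **Last checks:** The final view shows the rod upright in the green well. Its top is within 1 px of where it should be for standing on the floor. The gripper was clear and the wrist force was back to noise, about 0.7 N.
- **Not measured:** The force on the pin itself can't be read, only inferred from the wrist force. The wrist showed 2 to 3 N vertically during the press, which I took to be friction. I did not measure the other objects afterwards; none looked disturbed in the pictures I viewed.

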